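# Nest a covered stew cup in the clay pot for double-boiling

## Robot

A 6-joint arm with a two-finger parallel gripper is mounted at the origin on the work surface. World frame = base frame: x ahead of the robot, y to its left, z up, the work surface at z = 0. Lengths are in m, angles in rad, forces in N, time in s.
With the tool pointing down it reaches from about 0.35 to 0.975 m from the base axis. Payload 7.1 kg.
Tool frame: the origin (TCP) lies at the very end of the fingers, on their centre line; the grasp point (between the pads) lies 19 mm behind it; z points along the fingers, y is the direction in which the jaws open and shut (so a half turn about z gives the same grasp; the last joint's range is limited). The gripper opens to 88 mm and grips with 3 to 60 N. Pads are 20 mm wide; open, the fingers measure 115 mm over their backs; the gripper's body (75 mm by 178 mm) begins 61 mm behind the grasp point.
Start: joints at [1.186, 0.423, 1.63, -0, 1.089, -0.019], TCP at [0.224, 0.584, 0.223] pointing down, gripper open.
Joint ranges: [-3, 3], [-0.9, 2.11], [0.09, 2.58], [-1.31, 4.45], [0.11, 2.69], [-2.54, 2.54]. Speed limits (rad/s): [2.39, 2.39, 3.01, 3.14, 3.14, 3.14].

## Interface

Orientations are given as [roll, pitch, yaw] about the fixed x, y, z axes, in that order (R = Rz(yaw) Ry(pitch) Rx(roll)).
In Python, from cell import robot, optics, finish_job gives the robot as it stands.
- The arm moves only by the shell command python3 -m creep 'ROWS' [OPENING] [FORCE]. ROWS is JSON, a list of rows, each an object with "slide": the shift along the tool's x, y, z in cm, a list of three; "twist": the turn about the tool's z in rad. A call has 1 to 12 rows; each row shifts and turns the commanded pose from where the row before left it, along the tool's axes as they then stand; what a row does not reach is not made up. A row lasts 1/12 s, in which the tool goes at most 41.7 mm and 7.16 degrees, less where a joint would pass 70% of its speed; a pose out of reach is approached as far as the arm can. A call is refused whole if a number of a shift passes 4.17 or a number of a turn 0.125, either way. A call with a gripper value outside its range is refused whole. OPENING is the finger opening in cm, from 0 to 8.78, set as the call begins (- or left out, the last holds). The fingers move at their own pace and stop on an object; FORCE is the grip in N (left out, the last holds). Time passes only in rows, so rows that do not move let the fingers close. It gives the time, the measured TCP pose, the force and the opening at its end, in the units of the state.
- robot.get_obs(): the state, without advancing time (a new reading comes with each control period).
- optics.grab_frame(name): name is "scene" or "top" or "wrist"; returns a dict with "image" (400x640x3 uint8, blue, green, red), "fx", "fy", "cx", "cy" (pixels), "world_to_cam" (4x4, takes a point from world to camera coordinates); the wrist camera has in their place "tool_from_camera" (4x4, takes a point from camera to tool coordinates, whose origin is the TCP and whose axes are the flange's). Camera axes: x right, y down, z forward; pixel columns grow to the right and rows downward; lengths in m; the calibration is good to about 2 mm. The wrist camera is an equidistant fisheye: a pixel r from the principal point sees the ray r / f radians off the axis. A picture is of the moment at which its call begins: read the wrist's pose just before it. There is no depth.
- finish_job(): hands the job in, once; it reports no verdict.
The state is a dict: "time_s": time; "q": joint angles; "qd": joint speeds; "tau": joint torques, N m; "position": TCP position; "orientation": TCP orientation; "force": force on the tool from outside, world axes, zero at the start; "ft_torque": the same for the moment, N m; "width": finger opening in m.
Only numpy, scipy, OpenCV 4.12 (cv2) and the standard library are available. Lean on these libraries where they do the work, as an engineer would, in place of code of your own. Each camera call takes 0.05 s, during which the arm holds its last target. There are 200 camera calls.

## Task

Set up the clay pot for double-boiling, in this order: stand the wooden rack flat in the pot, stand the blue stew cup upright in the middle of the rack, put the cup's blue cover on the cup, and last put the dark lid on the pot. Let go of each piece before fetching the next, and set the crockery down rather than dropping it. Leave the colander, the rice bowl and the spice jar where they stand.

Things in the scene. Friction and masses are not known exactly. Their poses are not given: they have to be found in the camera images.
- pot: Open shallow light-brown clay pot, fixed on the counter, 184 mm across, rim 68 mm above the counter, walls 8 mm (mouth 168 mm across inside, 154 mm at the floor), inner floor 9 mm above the counter; two small ears reach 112 mm from the axis along its +y and -y, below the rim. Origin: centre of its underside, on the counter; z up.
- rack: Brown wooden steaming rack shaped like #, 0.09 kg: four flush slats 110 long, 12 wide, 26 mm high; two along its x centred at y = +-26 mm, two along its y at x = +-26 mm. Open 40 mm square in the middle; a pair measures 64 mm over its outside, to grasp from above at the middle. Same after a quarter turn. Origin: centre of underside; z up. In the pot its origin is 9 mm above the counter.
- cup: Blue glazed stew cup, upright, straight-sided, 68 mm across outside, 60 mm inside, 46 mm tall, foot 60 mm across, about 0.19 kg. Grasp it from above across its sides. Origin: centre of its underside; z up. Stood on the rack (26 mm high) in the pot its origin is 35 mm above the counter.
- cup_cover: Round blue glazed cover of the stew cup, right way up, 0.09 kg. Heights from its underside: tapered plug 0-5 mm (44 to 53 mm across) that goes into the cup's mouth, disc 71 mm across at 5-9 mm, rising to 12 mm at the knob, knob 22 mm across (neck 16 mm) with its top at 28 mm. Origin: centre of the plug's underside; z up. Seated, its origin is 41 mm above the cup's origin.
- pot_lid: Dark brown domed lid of the pot, right way up, hollow, 0.45 kg. Heights from its underside: tapered skirt 0-8 mm (144 to 156 mm across) that goes into the pot's mouth, flange 190 mm across at 8-14 mm, dome to 60 mm, round knob 30 mm across (neck 22 mm) with its top at 84 mm. Origin: centre of the skirt's underside; z up. Seated, its origin is 60 mm above the pot's; it clears the covered cup.
- colander: Yellow plastic colander, 202 mm across, 90 mm high, loose; not to be disturbed. Origin: centre of its underside; z up.
- rice_bowl: White rice bowl with a red band, 112 mm across, 55 mm high, loose; not to be disturbed. Origin: centre of its underside; z up.
- spice_jar: Small amber spice jar with a red cap, 44 mm across, 60 mm high, loose; not to be disturbed. Origin: centre of its underside; z up.
Not all that is in view belongs to the job. What is meant by the pot_lid is not red, and is the smaller of those in its own colour.

How it is judged:
By the outcome, as a careful person would: the job done as asked, in the order asked, and still so for the second after the job is handed in, with the robot touching nothing.
It also fails if it takes over 144 s, if anything falls off the work surface, if the arm or the gripper's body presses on something with over 40 N, if the wrist force passes 120 N, or if a joint passes its speed limit or range.

## Working session

There is one attempt and no reset: what is moved stays moved. The work goes in short steps, Python scripts to look and compute and a shell command to move; the robot and the scene stay as the last step left them, time stands still between calls to the robot, and variables do not carry over. Pictures are saved under pics/ and viewed, about 12 in all and at most 16, crops included, and the job is handed in when it is done.

```bash
mkdir -p pics; ls
python3 - <<'E'
from cell import robot, optics
import cv2,numpy as np
o=robot.get_obs();print({k:np.round(v,3).tolist() for k,v in o.items()})
for n in("scene","top"):
    f=optics.grab_frame(n);cv2.imwrite(f"pics/{n}0.png",f["image"]);print(n,f["fx"],f["fy"],f["cx"],f["cy"],np.round(f["world_to_cam"],3).tolist())
f=optics.grab_frame("wrist");cv2.imwrite("pics/wrist0.png",f["image"]);print({k:v for k,v in f.items() if k!="image"})
E
```

```text
pics
{'time_s': 0.0, 'q': [1.186, 0.424, 1.631, 0.0, 1.089, -0.019], 'qd': [-0.0, 0.001, -0.0, -0.0, -0.002, -0.0], 'tau': [0.0, -54.464, -27.366, 0.065, 0.023, -0.0], 'position': [0.223, 0.583, 0.222], 'orientation': [-3.14, -0.0, 2.776], 'force': [-1.005, -0.085, -0.064], 'ft_torque': [0.003, -0.0, 0.006], 'width': 0.088}
scene 374.3650099235531 374.3650099235531 319.69095472200337 198.40582170173158 [[-0.603, 0.798, 0.011, 0.242], [0.64, 0.492, -0.591, -0.246], [-0.477, -0.349, -0.807, 1.223], [0.0, 0.0, 0.0, 1.0]]
top 468.8185169256501 468.8185169256501 319.8168473931635 201.58579714695045 [[-0.018, -1.0, -0.005, -0.001], [-0.997, 0.019, -0.071, 0.425], [0.071, 0.004, -0.997, 1.069], [0.0, 0.0, 0.0, 1.0]]
{'fx': 309.70691628693146, 'fy': 309.70691628693146, 'cx': 317.93146885604074, 'cy': 200.36884600696715, 'tool_from_camera': array([[ 6.52128466e-04, -9.62751234e-01, -2.70387936e-01,
         7.39805697e-02],
       [ 9.99999701e-01,  7.40289439e-04, -2.24071758e-04,
        -1.63349897e-04],
       [ 4.15890695e-04, -2.70387709e-01,  9.62751429e-01,
        -1.63079215e-01],
       [ 0.00000000e+00,  0.00000000e+00,  0.00000000e+00,
         1.00000000e+00]])}
```

View pics/top0.png

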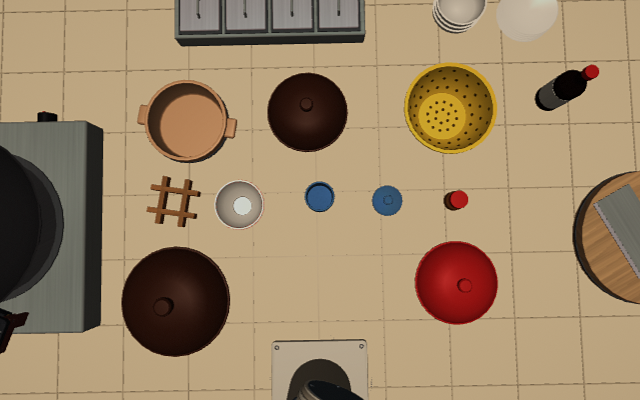

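View pics/scene0.png

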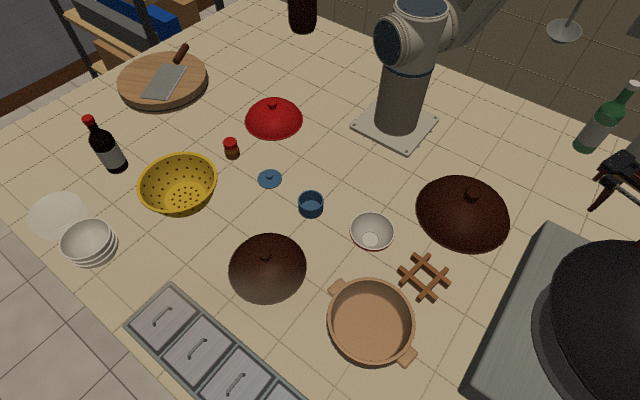

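In the top view I read: pot (187,121), rack (174,202), rice bowl (239,205), cup (320,197), cover (387,201), spice jar (457,200) and colander (450,108).

There are three lid candidates. The red one at (456,283) is excluded by colour. The dark ones are at (307,112), about 80 px across, and at (176,301), about 108 px. The smaller dark one at (307,112) fits the description: about 190 mm at roughly 2.2 mm/px. I'll confirm it with a crop.

```bash
cat > h.py <<'E'
import cv2,numpy as np
from cell import robot,optics
def grab(n):
    o=robot.get_obs(); f=optics.grab_frame(n)
    if n=="wrist":
        from scipy.spatial.transform import Rotation as R
        T=np.eye(4);T[:3,:3]=R.from_euler("xyz",o["orientation"]).as_matrix();T[:3,3]=o["position"]
        f["T"]=T@f["tool_from_camera"]
    else: f["T"]=np.linalg.inv(f["world_to_cam"])
    f["fish"]=n=="wrist"; return f
def cast(f,px,z):
    p=(np.asarray(px,float).reshape(-1,2)-[f["cx"],f["cy"]])/[f["fx"],f["fy"]]
    if f["fish"]:
        r=np.linalg.norm(p,axis=1,keepdims=True)+1e-12; d=np.hstack([p/r*np.sin(r),np.cos(r)])
    else: d=np.hstack([p,np.ones((len(p),1))])
    d=d@f["T"][:3,:3].T; c=f["T"][:3,3]
    return (c+d*((z-c[2])/d[:,2])[:,None])[:,:2]
def blobs(f,lo,hi,amin=60):
    m=cv2.inRange(cv2.cvtColor(f["image"],cv2.COLOR_BGR2HSV),lo,hi)
    m=cv2.morphologyEx(m,cv2.MORPH_OPEN,np.ones((2,2)))
    cs,_=cv2.findContours(m,cv2.RETR_EXTERNAL,cv2.CHAIN_APPROX_NONE)
    return sorted([c for c in cs if cv2.contourArea(c)>amin],key=cv2.contourArea,reverse=True)
def circ(f,c,z):
    p=cast(f,c,z); A=np.c_[2*p,np.ones(len(p))]; s=np.linalg.lstsq(A,(p**2).sum(1),rcond=None)[0]
    r=np.sqrt(s[2]+s[:2]@s[:2]); return np.round([*s[:2],2*r,np.abs(np.linalg.norm(p-s[:2],axis=1)-r).max()],4)
def rel(x,y,z=None,yaw=None):
    "shift in tool axes, cm, and twist, to a world TCP target"
    o=robot.get_obs();p=o["position"];a=o["orientation"][2]; d=np.array([x,y])-p[:2]
    t=None if yaw is None else (-(yaw-a)+np.pi/2)%np.pi-np.pi/2
    print("pos",np.round(p,4),"yaw",round(a,4),"slide",np.round([100*(d@[np.cos(a),np.sin(a)]),100*(d@[np.sin(a),-np.cos(a)]),0 if z is None else 100*(p[2]-z)],2),"twist",t)
E
python3 - <<'E'
from h import *
f=grab("top");print("cam",f["T"][:3,3])
hsv=cv2.cvtColor(f["image"],cv2.COLOR_BGR2HSV)
for n,(u,v) in dict(pot=(190,125),rim=(187,82),rack=(163,188),cup=(320,185),cover=(378,205),lid=(320,130),counter=(260,250)).items(): print(n,hsv[v,u])
for c in blobs(f,(95,80,30),(125,255,255)): print("blue",cv2.boundingRect(c),circ(f,c,.046),circ(f,c,.007))
for c in blobs(f,(0,60,5),(20,255,70),800): print("dark",cv2.boundingRect(c),circ(f,c,.011))
cv2.imwrite("pics/c1.png",np.vstack([cv2.resize(f["image"][60:165,130:355],None,fx=3,fy=3),cv2.resize(f["image"][170:235,130:355],None,fx=3,fy=3)]))
E
```

```text
cam [ 0.34793702 -0.01314367  1.09674876]
pot [ 14 131 181]
rim [ 14 129 191]
rack [ 13 174 126]
cup [103 120  51]
cover [106 149 123]
lid [  7 179  37]
counter [ 18  82 192]
blue (374, 187, 29, 29) [ 0.4208 -0.1621  0.0641  0.0013] [ 0.4235 -0.1677  0.0664  0.0013]
blue (306, 183, 29, 30) [ 0.4311 -0.0104  0.0618  0.0056] [ 0.4342 -0.0103  0.0641  0.0058]
dark (123, 248, 108, 110) [0.2011 0.3237 0.2449 0.0041]
dark (269, 74, 79, 79) [0.6356 0.0145 0.1846 0.0033]
dark (288, 360, 63, 40) [0.0091 0.0003 0.1069 0.0416]
dark (149, 84, 70, 73) [0.6212 0.3012 0.1605 0.021 ]
```

View pics/c1.png

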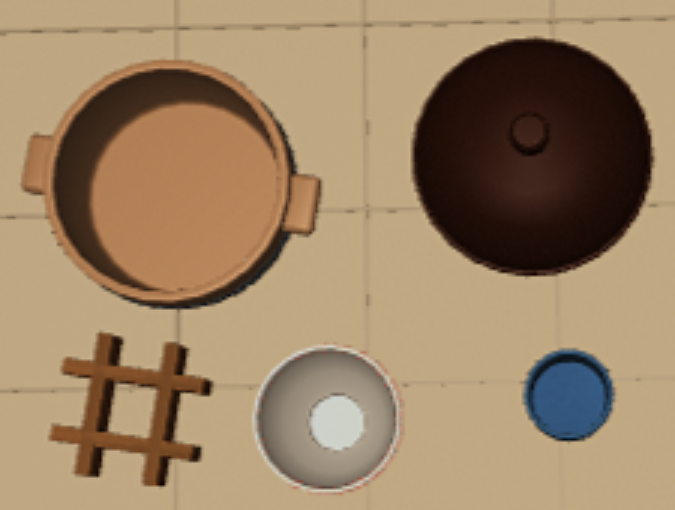

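Confirmed: the dark lid at (307,112) measures about 185 mm across and the other about 245 mm, so the smaller one is the pot_lid. Next I'll measure the rack and pot and work out the first move.

Run:
```python
from h import *
f=grab("top")
for c in blobs(f,(5,130,60),(18,255,165),250):
    x,y,w,h=cv2.boundingRect(c)
    if 140<x<210 and 165<y<190:
        p=cast(f,c,.022);(cx,cy),s,a=cv2.minAreaRect((p*1000).astype(np.float32));print("rack",cv2.boundingRect(c),cx,cy,s,a);R=(cx/1000,cy/1000,a)
print("pot",cast(f,[186.7,120.7],.068), "knob",cast(f,[306.3,104],.084))
import math
for k in range(4):rel(R[0],R[1],None,math.radians(R[2])+k*math.pi/2)
```

```text
rack (148, 177, 51, 51) 429.8980712890625 328.04974365234375 (109.72782897949219, 109.9074935913086) 80.7748794555664
pot [[0.60751596 0.284074  ]] knob [[0.63560797 0.01625156]]
pos [0.2234 0.5835 0.2223] yaw 2.7758 slide [-28.42 -16.47   0.  ] twist 1.3660279940579185
pos [0.2234 0.5835 0.2223] yaw 2.7758 slide [-28.42 -16.47   0.  ] twist -0.20476833273697803
pos [0.2234 0.5835 0.2223] yaw 2.7758 slide [-28.42 -16.47   0.  ] twist 1.3660279940579185
pos [0.2234 0.5835 0.2223] yaw 2.7758 slide [-28.42 -16.47   0.  ] twist -0.20476833273697803
```

```bash
python3 -m creep '[{"slide":[-2.84,-1.65,0.5],"twist":0},{"slide":[-2.84,-1.65,0.5],"twist":0},{"slide":[-2.84,-1.65,0.5],"twist":0},{"slide":[-2.84,-1.65,0.5],"twist":0},{"slide":[-2.84,-1.65,0.5],"twist":0},{"slide":[-2.84,-1.65,0.5],"twist":0},{"slide":[-2.84,-1.65,0.5],"twist":0},{"slide":[-2.84,-1.65,0.5],"twist":0},{"slide":[-2.84,-1.65,0.5],"twist":0},{"slide":[-2.84,-1.65,0.5],"twist":0},{"slide":[0,0,0],"twist":-0.102},{"slide":[0,0,0],"twist":-0.102}]' 8.78 20; python3 -m creep '[{"slide":[0,0,0],"twist":0},{"slide":[0,0,0],"twist":0}]'
python3 - <<'E'
from h import *
f=grab("wrist");cv2.imwrite("pics/w1.png",f["image"])
hsv=cv2.cvtColor(f["image"],cv2.COLOR_BGR2HSV)
for c in blobs(f,(5,130,40),(18,255,175),600):
    p=cast(f,c,.026);r=cv2.minAreaRect((p*1000).astype(np.float32));print(cv2.boundingRect(c),np.round(r[0],1),np.round(r[1],1),r[2])
rel(.4299,.328)
E
```

```text
time_s: 1.25
position: [0.4307, 0.3262, 0.1723]
orientation: [-3.141, -0.0, 2.981]
force: [0.4, 0.3, 0.8]
width: 0.0877
time_s: 1.42
position: [0.4298, 0.3279, 0.1727]
orientation: [3.142, -0.0, 2.977]
force: [0.0, 0.5, 0.7]
width: 0.0879
(183, 0, 197, 69) [261.4 311.6] [206.5  81. ] 77.35066986083984
(220, 324, 184, 43) [638.4 284.9] [245.   75.8] 81.81498718261719
(269, 137, 106, 103) [432.2 331.2] [107.7 109.3] 80.62779998779297
(263, 280, 97, 19) [547.  299.9] [113.8  24.9] 79.55839538574219
pos [0.4297 0.3281 0.1727] yaw 2.9768 slide [-0.03 -0.01  0.  ] twist None
```

View pics/w1.png

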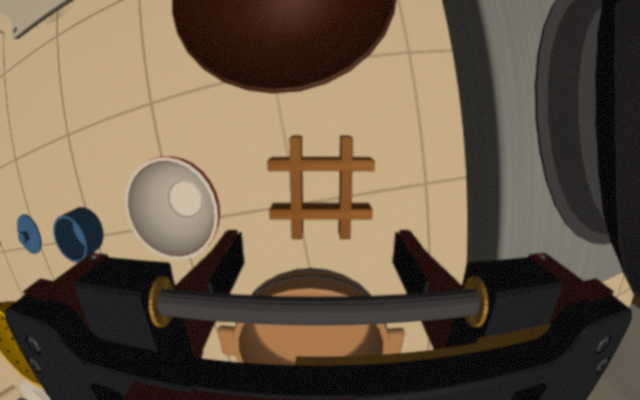

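```bash
python3 -m creep '[{"slide":[-0.1,0.17,1],"twist":0},{"slide":[0,0,2.2],"twist":0},{"slide":[0,0,2.2],"twist":0},{"slide":[0,0,2.2],"twist":0},{"slide":[0,0,2.2],"twist":0},{"slide":[0,0,2.2],"twist":0},{"slide":[0,0,2.2],"twist":0},{"slide":[0,0,1.5],"twist":0},{"slide":[0,0,0.8],"twist":0},{"slide":[0,0,0.4],"twist":0},{"slide":[0,0,0],"twist":0},{"slide":[0,0,0],"twist":0}]'; python3 -m creep '[{"slide":[0,0,0],"twist":0},{"slide":[0,0,0],"twist":0},{"slide":[0,0,0],"twist":0},{"slide":[0,0,0],"twist":0},{"slide":[0,0,0],"twist":0},{"slide":[0,0,0],"twist":0},{"slide":[0,0,0],"twist":0},{"slide":[0,0,0],"twist":0}]' 5.8 20
```

```text
time_s: 2.47
position: [0.4312, 0.3299, 0.004]
orientation: [3.141, 0.0, 2.98]
force: [0.7, -0.4, -0.4]
width: 0.0878
time_s: 3.13
position: [0.4313, 0.3297, 0.0043]
orientation: [3.141, 0.001, 2.98]
force: [-1.8, -1.2, 5.5]
width: 0.0636
```

```bash
python3 -m creep '[{"slide":[0,0,-0.5],"twist":0},{"slide":[0,0,-1],"twist":0},{"slide":[0,0,-2.2],"twist":0},{"slide":[0,0,-2.2],"twist":0},{"slide":[0,0,-2.2],"twist":0},{"slide":[0,0,-2.2],"twist":0},{"slide":[0,0,-2.2],"twist":0},{"slide":[0,0,-2],"twist":0},{"slide":[0,0,-1],"twist":0},{"slide":[0,0,0],"twist":0}]'
python3 - <<'E'
from h import *
def trim(p):
    k=np.ones(len(p),bool)
    for _ in range(12):
        q=p[k];s=np.linalg.lstsq(np.c_[2*q,np.ones(len(q))],(q**2).sum(1),rcond=None)[0];r=np.sqrt(s[2]+s[:2]@s[:2])
        e=np.abs(np.linalg.norm(p-s[:2],axis=1)-r);k=e<max(.0025,np.quantile(e,.5))
    return s[:2],2*r,k.mean()
for n in("top","scene"):
    f=grab(n)
    for lo in (105,115):
        m=cv2.inRange(cv2.cvtColor(f["image"],cv2.COLOR_BGR2HSV),(8,lo,100),(20,200,255))
        cs,_=cv2.findContours(m,cv2.RETR_CCOMP,cv2.CHAIN_APPROX_NONE)
        cs=[c for c in cs if cv2.contourArea(c)>2500]
        for c in cs: print(n,cv2.boundingRect(c),trim(cast(f,c,.068)))
    cv2.imwrite(f"pics/{n}1.png",f["image"])
rel(.6075,.284)
E
```

```text
time_s: 3.97
position: [0.4321, 0.3303, 0.1613]
orientation: [3.138, 0.003, 2.98]
force: [0.1, 1.0, -2.2]
width: 0.0643
top (582, 171, 58, 132) (array([ 0.32113132, -0.70579084]), np.float64(0.25239462751020914), np.float64(0.5))
top (137, 80, 100, 81) (array([0.61031227, 0.28819811]), np.float64(0.1809548232005569), np.float64(0.7391304347826086))
top (582, 171, 58, 132) (array([ 0.32122068, -0.70576191]), np.float64(0.25249609081239005), np.float64(0.5))
top (137, 80, 100, 81) (array([0.61021698, 0.28801743]), np.float64(0.18062047625641148), np.float64(0.7435897435897436))
scene (327, 277, 91, 92) (array([0.61098709, 0.28979019]), np.float64(0.1792860439845411), np.float64(0.678343949044586))
pos [0.4307 0.3293 0.1586] yaw 2.9798 slide [-18.18  -1.63   0.  ] twist None
```

```bash
python3 -m creep '[{"slide":[-1.2,-0.07,0],"twist":0},{"slide":[-2.3,-0.13,0],"twist":0},{"slide":[-2.3,-0.13,0],"twist":0},{"slide":[-2.3,-0.13,0],"twist":0},{"slide":[-2.3,-0.13,0],"twist":0},{"slide":[-2.3,-0.13,0],"twist":0},{"slide":[-2.3,-0.13,0],"twist":0},{"slide":[-2.3,-0.13,0],"twist":0},{"slide":[-1.1,-0.07,0],"twist":0},{"slide":[0,0,0],"twist":0},{"slide":[0,0,0],"twist":0}]'
python3 - <<'E'
from h import *
f=grab("wrist");cv2.imwrite("pics/w2.png",f["image"]);rel(.611,.2895)
E
```

```text
time_s: 4.98
position: [0.6103, 0.2888, 0.1571]
orientation: [-3.14, -0.002, 2.979]
force: [0.4, -0.5, -0.9]
width: 0.0637
pos [0.6097 0.2892 0.1574] yaw 2.9796 slide [-0.13  0.05  0.  ] twist None
```

View pics/w2.png

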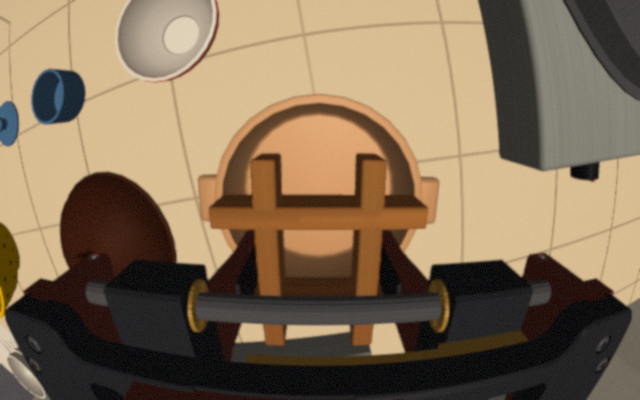

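The rack is held level over the pot. The upper arc of the pot rim is clear, with its top at about (320,95) and its sides at about (217,180) and (421,180). I'll fit that arc.

Run:
```python
from h import *
from scipy.optimize import least_squares
f=grab("wrist")
m=cv2.inRange(cv2.cvtColor(f["image"],cv2.COLOR_BGR2HSV),(5,105,60),(20,255,255))
P=[]
for u in range(232,408,4):
    col=np.flatnonzero(m[60:175,u])
    if len(col): P.append((u,60+col[0]))
p=cast(f,P,.068)
for r in (.092,None):
    g=lambda s:np.linalg.norm(p-s[:2],axis=1)-(r or s[2])
    s=least_squares(g,[.61,.29,.092],loss="soft_l1",f_scale=.001).x;print(s,np.abs(g(s)).max())
```

```text
[0.61101278 0.28836495 0.092     ] 0.0005819878605643064
[0.61051645 0.28844589 0.09154895] 0.0005721587188111665
```

```bash
python3 -m creep '[{"slide":[-0.13,0,1],"twist":0},{"slide":[0,0,2],"twist":0},{"slide":[0,0,2],"twist":0},{"slide":[0,0,2],"twist":0},{"slide":[0,0,2],"twist":0},{"slide":[0,0,2],"twist":0},{"slide":[0,0,1.3],"twist":0},{"slide":[0,0,0.8],"twist":0},{"slide":[0,0,0.5],"twist":0},{"slide":[0,0,0.3],"twist":0},{"slide":[0,0,0],"twist":0},{"slide":[0,0,0],"twist":0}]'
```

```text
time_s: 6.08
position: [0.6127, 0.2895, 0.0205]
orientation: [3.141, 0.001, 2.98]
force: [0.8, -0.2, -0.4]
width: 0.064
```

```bash
python3 -m creep '[{"slide":[0.12,-0.05,0.2],"twist":0},{"slide":[0,0,0.2],"twist":0},{"slide":[0,0,0.1],"twist":0},{"slide":[0,0,0.1],"twist":0},{"slide":[0,0,0.05],"twist":0},{"slide":[0,0,0.05],"twist":0},{"slide":[0,0,0],"twist":0},{"slide":[0,0,0],"twist":0}]'
```

```text
time_s: 6.75
position: [0.611, 0.289, 0.0133]
orientation: [3.141, 0.0, 2.98]
force: [-2.0, -1.6, 5.9]
width: 0.0638
```

```bash
python3 -m creep '[{"slide":[0,0,0],"twist":0},{"slide":[0,0,0],"twist":0},{"slide":[0,0,0],"twist":0},{"slide":[0,0,0],"twist":0},{"slide":[0,0,-0.5],"twist":0},{"slide":[0,0,-1.5],"twist":0},{"slide":[0,0,-2.5],"twist":0},{"slide":[0,0,-2.5],"twist":0},{"slide":[0,0,-2.5],"twist":0},{"slide":[0,0,-2.5],"twist":0},{"slide":[0,0,-1.5],"twist":0},{"slide":[0,0,0],"twist":0}]' 8.5 20;  python3 - <<'E'
from h import *
f=grab("wrist");cv2.imwrite("pics/w3.png",f["image"]);rel(.433,-.0104)
E
```

```text
time_s: 7.75
position: [0.6134, 0.2901, 0.1533]
orientation: [3.137, 0.007, 2.98]
force: [0.4, 0.7, -0.3]
width: 0.0849
pos [0.6123 0.2896 0.1508] yaw 2.9798 slide [ 12.86 -32.5    0.  ] twist None
```

View pics/w3.png

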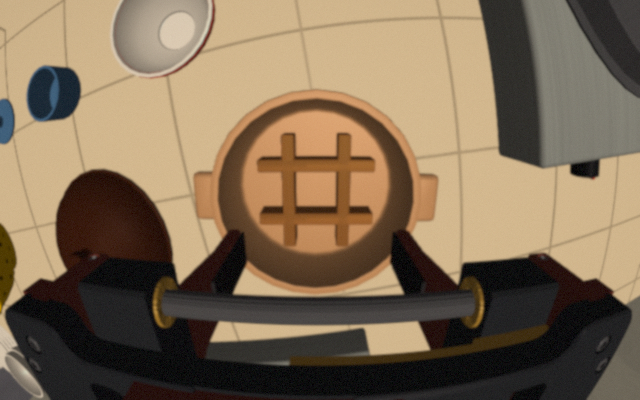

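The rack lies flat and centred in the pot, at about (316,188) px. Next is the cup.

```bash
python3 -m creep '[{"slide":[0.6,-1.5,0],"twist":0},{"slide":[1.22,-3.1,0],"twist":0},{"slide":[1.22,-3.1,0],"twist":0},{"slide":[1.22,-3.1,0],"twist":0},{"slide":[1.22,-3.1,0],"twist":0},{"slide":[1.22,-3.1,0],"twist":0},{"slide":[1.22,-3.1,0],"twist":0},{"slide":[1.22,-3.1,0],"twist":0},{"slide":[1.22,-3.1,0],"twist":0},{"slide":[1.22,-3.1,0],"twist":0},{"slide":[1.22,-3.1,0],"twist":0},{"slide":[0,0,0],"twist":0}]' 8.78; python3 -m creep '[{"slide":[0,0,0],"twist":0},{"slide":[0,0,0],"twist":0}]'
python3 - <<'E'
from h import *
f=grab("wrist");cv2.imwrite("pics/w4.png",f["image"]);rel(.433,-.0104)
for c in blobs(f,(92,70,15),(125,255,255)): print("blue",cv2.boundingRect(c),circ(f,c,.046),circ(f,c,.007))
E
```

```text
time_s: 8.8
position: [0.4276, -0.0141, 0.1465]
orientation: [-3.14, -0.005, 2.977]
force: [0.7, 0.5, -0.3]
width: 0.0879
time_s: 8.97
position: [0.4324, -0.011, 0.1474]
orientation: [3.141, -0.0, 2.979]
force: [-0.1, 1.4, 0.1]
width: 0.0879
pos [ 0.4327 -0.0107  0.1475] yaw 2.9799 slide [-0.02  0.03  0.  ] twist None
blue (288, 163, 73, 75) [ 0.4346 -0.0065  0.0663  0.0022] [ 0.4457 -0.0076  0.0761  0.0025]
blue (154, 178, 55, 59) [ 0.4186 -0.143   0.0588  0.0008] [ 0.4273 -0.1642  0.0675  0.0009]
```

View pics/w4.png

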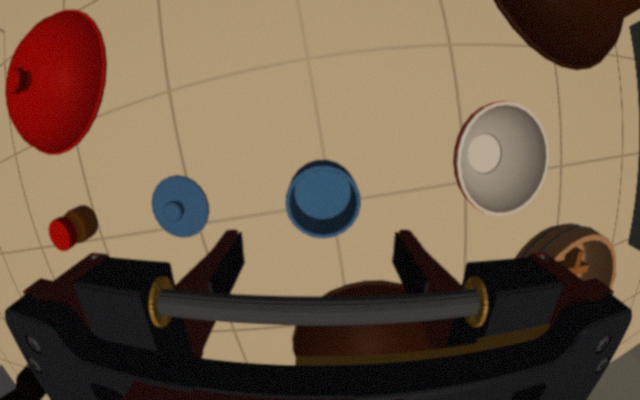

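```bash
python3 -m creep '[{"slide":[-0.21,0.29,1],"twist":0},{"slide":[0,0,2.2],"twist":0},{"slide":[0,0,2.2],"twist":0},{"slide":[0,0,2.2],"twist":0},{"slide":[0,0,2.2],"twist":0},{"slide":[0,0,1.5],"twist":0},{"slide":[0,0,1.0],"twist":0},{"slide":[0,0,0.8],"twist":0},{"slide":[0,0,0.5],"twist":0},{"slide":[0,0,0],"twist":0},{"slide":[0,0,0],"twist":0}]'; python3 -m creep '[{"slide":[0,0,0],"twist":0},{"slide":[0,0,0],"twist":0},{"slide":[0,0,0],"twist":0},{"slide":[0,0,0],"twist":0},{"slide":[0,0,0],"twist":0},{"slide":[0,0,0],"twist":0},{"slide":[0,0,0],"twist":0}]' 6.2 20
```

```text
time_s: 9.93
position: [0.4351, -0.0085, 0.0118]
orientation: [3.142, 0.0, 2.98]
force: [-0.0, 0.7, 0.1]
width: 0.088
time_s: 10.52
position: [0.4352, -0.0087, 0.0122]
orientation: [3.141, 0.001, 2.98]
force: [-0.6, -0.0, 6.3]
width: 0.0662
```

```bash
python3 -m creep '[{"slide":[0,0,-0.5],"twist":0},{"slide":[0,0,-1],"twist":0},{"slide":[0,0,-2],"twist":0},{"slide":[0,0,-2.2],"twist":0},{"slide":[0,0,-2.2],"twist":0},{"slide":[0,0,-2.2],"twist":0},{"slide":[0,0,-2.2],"twist":0},{"slide":[0,0,-1.7],"twist":0},{"slide":[0,0,-0.8],"twist":0},{"slide":[0,0,0],"twist":0}]'
python3 - <<'E'
from h import *
f=grab("wrist");cv2.imwrite("pics/w5.png",f["image"]);rel(.611,.2887)
for c in blobs(f,(92,70,15),(125,255,255)): print("blue",cv2.boundingRect(c),circ(f,c,robot.get_obs()["position"][2]-.012+.046))
E
```

```text
time_s: 11.35
position: [0.4357, -0.0087, 0.1616]
orientation: [3.141, 0.004, 2.98]
force: [-0.3, 0.4, -2.6]
width: 0.0662
pos [ 0.435  -0.0087  0.1604] yaw 2.9798 slide [-12.58  32.19   0.  ] twist None
blue (248, 192, 143, 106) [ 0.4263 -0.0068  0.0622  0.0098]
blue (157, 172, 53, 57) [ 0.3886 -0.0654  0.0275  0.0004]
blue (294, 326, 51, 7) [ 0.4638 -0.0129  0.0182  0.0059]
```

View pics/w5.png

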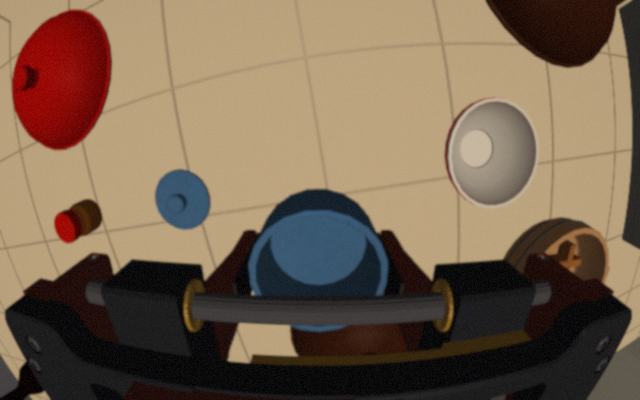

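The cup is held upright and centred. Its rim runs from about (319,209) to (319,329), with its sides at 250 and 388. I'll carry it to above the pot.

```bash
python3 - <<'E'
from h import *
f=grab("wrist");p=robot.get_obs()["position"];q=cast(f,[[250,268],[388,268],[319,209],[319,329]],p[2]+.034)
print(np.round(q,4), q[:2].mean(0)-p[:2],q[2:].mean(0)-p[:2],np.linalg.norm(q[0]-q[1]),np.linalg.norm(q[2]-q[3]))
E
python3 -m creep '[{"slide":[-0.6,1.5,0],"twist":0},{"slide":[-1.14,2.93,0],"twist":0},{"slide":[-1.14,2.93,0],"twist":0},{"slide":[-1.14,2.93,0],"twist":0},{"slide":[-1.14,2.93,0],"twist":0},{"slide":[-1.14,2.93,0],"twist":0},{"slide":[-1.14,2.93,0],"twist":0},{"slide":[-1.14,2.93,0],"twist":0},{"slide":[-1.14,2.93,0],"twist":0},{"slide":[-1.14,2.93,0],"twist":0},{"slide":[-1.14,2.93,0],"twist":0},{"slide":[-0.58,1.4,0],"twist":0}]'; python3 -m creep '[{"slide":[0,0,0],"twist":0},{"slide":[0,0,0],"twist":0},{"slide":[0,0,0],"twist":0}]';python3 -c "
from h import *
rel(.611,.2887,.047)"
```

```text
[[ 0.4259 -0.0405]
 [ 0.4366  0.025 ]
 [ 0.4018 -0.003 ]
 [ 0.4676 -0.0136]] [-0.00307019  0.00091535] [0.00036158 0.00034263] 0.06637550045967154 0.06668966254541953
time_s: 12.45
position: [0.6114, 0.2917, 0.1573]
orientation: [-3.141, -0.001, 2.981]
force: [0.5, -0.1, -1.1]
width: 0.066
time_s: 12.7
position: [0.6093, 0.2877, 0.1578]
orientation: [-3.139, -0.003, 2.98]
force: [0.3, -1.3, -2.8]
width: 0.0662
pos [0.6093 0.2877 0.1578] yaw 2.9797 slide [-0.15  0.12 11.08] twist None
```

```bash
python3 -m creep '[{"slide":[-0.15,0.12,0.8],"twist":0},{"slide":[0,0,1.6],"twist":0},{"slide":[0,0,1.8],"twist":0},{"slide":[0,0,1.8],"twist":0},{"slide":[0,0,1.8],"twist":0},{"slide":[0,0,1.2],"twist":0},{"slide":[0,0,0.7],"twist":0},{"slide":[0,0,0.4],"twist":0},{"slide":[0,0,0],"twist":0},{"slide":[0,0,0],"twist":0},{"slide":[0,0,0],"twist":0}]'
```

```text
time_s: 13.62
position: [0.6131, 0.2901, 0.0597]
orientation: [3.141, 0.001, 2.98]
force: [-0.8, -0.4, -1.0]
width: 0.0664
```

```bash
python3 -m creep '[{"slide":[0.18,-0.15,0.3],"twist":0},{"slide":[0,0,0.3],"twist":0},{"slide":[0,0,0.2],"twist":0},{"slide":[0,0,0.15],"twist":0},{"slide":[0,0,0.1],"twist":0},{"slide":[0,0,0.1],"twist":0},{"slide":[0,0,0.06],"twist":0},{"slide":[0,0,0.05],"twist":0},{"slide":[0,0,0],"twist":0},{"slide":[0,0,0],"twist":0}]'
```

```text
time_s: 14.45
position: [0.6104, 0.2887, 0.0473]
orientation: [-3.142, -0.0, 2.98]
force: [-3.7, -2.4, 7.9]
width: 0.0662
```

Contact at the expected height, so I'll release, back off and look.

```bash
python3 -m creep '[{"slide":[0,0,0],"twist":0},{"slide":[0,0,0],"twist":0},{"slide":[0,0,0],"twist":0},{"slide":[0,0,0],"twist":0},{"slide":[0,0,-0.4],"twist":0},{"slide":[0,0,-1],"twist":0},{"slide":[0,0,-2],"twist":0},{"slide":[0,0,-2.5],"twist":0},{"slide":[0,0,-2.5],"twist":0},{"slide":[0,0,-2],"twist":0},{"slide":[0,0,-1],"twist":0},{"slide":[0,0,0],"twist":0}]' 8.5 20;  python3 - <<'E'
from h import *
f=grab("wrist");cv2.imwrite("pics/w6.png",f["image"]);rel(.422,-.166)
for c in blobs(f,(92,70,15),(125,255,255)): print("blue",cv2.boundingRect(c),circ(f,c,.081))
E
```

```text
time_s: 15.45
position: [0.6121, 0.2894, 0.1636]
orientation: [3.139, 0.005, 2.98]
force: [1.2, 0.7, -0.4]
width: 0.0852
pos [0.6111 0.2889 0.1615] yaw 2.9798 slide [ 11.33 -47.94   0.  ] twist None
blue (278, 159, 80, 82) [0.6088 0.2894 0.0667 0.0026]
blue (0, 101, 20, 43) [ 0.453  -0.0565  0.0504  0.0037]
```

View pics/w6.png

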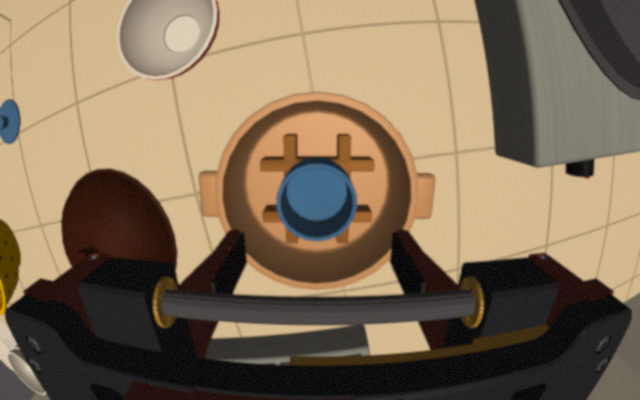

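The cup stands upright in the middle of the rack, with its rim centre at about (317,201) px and (0.610, 0.289) m. Now the cover.

```bash
python3 -m creep '[{"slide":[0.4,-1.8,0],"twist":0},{"slide":[0.87,-3.65,0],"twist":0},{"slide":[0.87,-3.65,0],"twist":0},{"slide":[0.87,-3.65,0],"twist":0},{"slide":[0.87,-3.65,0],"twist":0},{"slide":[0.87,-3.65,0],"twist":0},{"slide":[0.87,-3.65,0],"twist":0},{"slide":[0.87,-3.65,0],"twist":0},{"slide":[0.87,-3.65,0],"twist":0},{"slide":[0.87,-3.65,0],"twist":0},{"slide":[0.87,-3.65,0],"twist":0},{"slide":[0.87,-3.65,0.5],"twist":0}]' 5; python3 -m creep '[{"slide":[0.87,-3.65,0.5],"twist":0},{"slide":[0.4,-2.3,1],"twist":0},{"slide":[0,0,1],"twist":0},{"slide":[0,0,0],"twist":0},{"slide":[0,0,0],"twist":0}]';  python3 - <<'E'
from h import *
f=grab("wrist");cv2.imwrite("pics/w7.png",f["image"][120:300,200:440].repeat(3,0).repeat(3,1));rel(.425,-.166)
for c in blobs(f,(92,70,15),(125,255,255)): print("blue",cv2.boundingRect(c),circ(f,c,.007))
E
```

```text
time_s: 16.5
position: [0.443, -0.1106, 0.1544]
orientation: [3.142, -0.001, 2.98]
force: [0.7, -1.0, -0.7]
width: 0.0504
time_s: 16.92
position: [0.4214, -0.1653, 0.1289]
orientation: [3.141, -0.003, 2.979]
force: [-0.3, 0.6, -0.7]
width: 0.0499
pos [ 0.422  -0.1651  0.1294] yaw 2.9803 slide [-0.31 -0.04  0.  ] twist None
blue (286, 165, 71, 69) [ 0.4272 -0.1636  0.0678  0.0006]
blue (620, 257, 20, 49) [0.6825 0.3753 0.1093 0.0355]
```

View pics/w7.png

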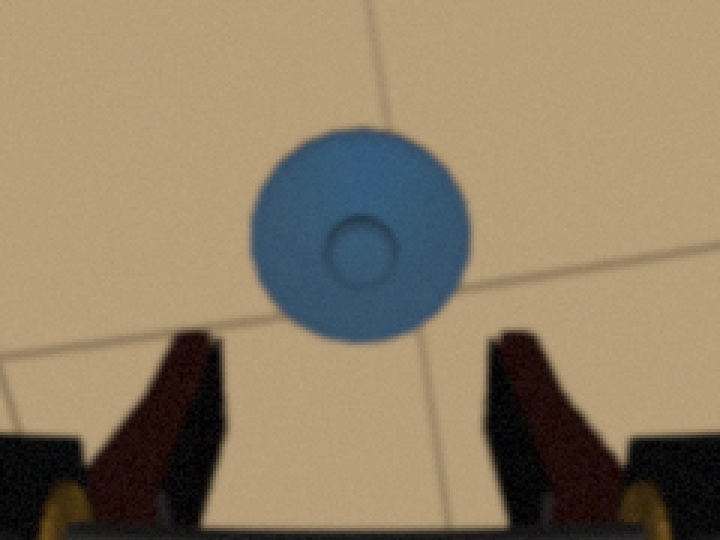

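Cover: the disc centre is at about (321,199) px, which is (0.427, -0.164) m, with the knob at about (321,204). It lies flat between the fingers, so I'll lower over the knob.

```bash
python3 -m creep '[{"slide":[-0.42,0.2,1],"twist":0},{"slide":[0,0,2],"twist":0},{"slide":[0,0,2.2],"twist":0},{"slide":[0,0,2],"twist":0},{"slide":[0,0,1.3],"twist":0},{"slide":[0,0,0.8],"twist":0},{"slide":[0,0,0.5],"twist":0},{"slide":[0,0,0.2],"twist":0},{"slide":[0,0,0],"twist":0},{"slide":[0,0,0],"twist":0},{"slide":[0,0,0],"twist":0}]'
```

```text
time_s: 17.88
position: [0.4274, -0.1649, 0.0307]
orientation: [-3.141, 0.001, 2.98]
force: [-1.1, -0.4, -0.4]
width: 0.0497
```

Run:
```python
from h import *
f=grab("wrist");rel(.4265,-.164,.0145)
for c in blobs(f,(92,70,15),(125,255,255)): print("blue",cv2.boundingRect(c),circ(f,c,.007))
```

```text
pos [ 0.4273 -0.1649  0.0307] yaw 2.9797 slide [0.1  0.08 1.62] twist None
blue (267, 179, 106, 100) [ 0.4268 -0.1641  0.0684  0.0046]
```

```bash
python3 -m creep '[{"slide":[0.05,0.08,0.5],"twist":0},{"slide":[0,0,0.5],"twist":0},{"slide":[0,0,0.3],"twist":0},{"slide":[0,0,0.2],"twist":0},{"slide":[0,0,0.1],"twist":0},{"slide":[0,0,0],"twist":0},{"slide":[0,0,0],"twist":0}]';python3 -m creep '[{"slide":[0,0,0],"twist":0},{"slide":[0,0,0],"twist":0},{"slide":[0,0,0],"twist":0},{"slide":[0,0,0],"twist":0},{"slide":[0,0,0],"twist":0},{"slide":[0,0,0],"twist":0},{"slide":[0,0,0],"twist":0}]' 1.6 20
```

```text
time_s: 18.52
position: [0.4264, -0.1638, 0.014]
orientation: [3.142, -0.0, 2.98]
force: [0.3, -0.2, 0.7]
width: 0.0499
time_s: 19.1
position: [0.4265, -0.1639, 0.0142]
orientation: [-3.142, 0.0, 2.98]
force: [0.1, -0.8, 0.5]
width: 0.0204
```

```bash
python3 -m creep '[{"slide":[0,0,-0.5],"twist":0},{"slide":[0,0,-1],"twist":0},{"slide":[0,0,-2],"twist":0},{"slide":[0,0,-2.2],"twist":0},{"slide":[0,0,-2.2],"twist":0},{"slide":[0,0,-2.2],"twist":0},{"slide":[0,0,-2.2],"twist":0},{"slide":[0,0,-1.7],"twist":0},{"slide":[0,0,-0.8],"twist":0},{"slide":[0,0,0],"twist":0},{"slide":[0,0,0],"twist":0}]'
python3 - <<'E'
from h import *
f=grab("wrist");cv2.imwrite("pics/w8.png",f["image"]);rel(.6103,.2889)
p=robot.get_obs()["position"]
for c in blobs(f,(92,70,15),(125,255,255)): print("blue",cv2.boundingRect(c),circ(f,c,p[2]-.014+.007))
E
```

```text
time_s: 20.02
position: [0.4263, -0.1638, 0.1623]
orientation: [-3.141, 0.001, 2.98]
force: [-1.9, -0.3, -1.2]
width: 0.0207
pos [ 0.4259 -0.1636  0.1616] yaw 2.9798 slide [-10.91  47.63   0.  ] twist None
blue (262, 186, 115, 108) [ 0.4254 -0.1632  0.06    0.0185]
blue (607, 246, 33, 48) [0.5255 0.1343 0.0719 0.0205]
```

View pics/w8.png

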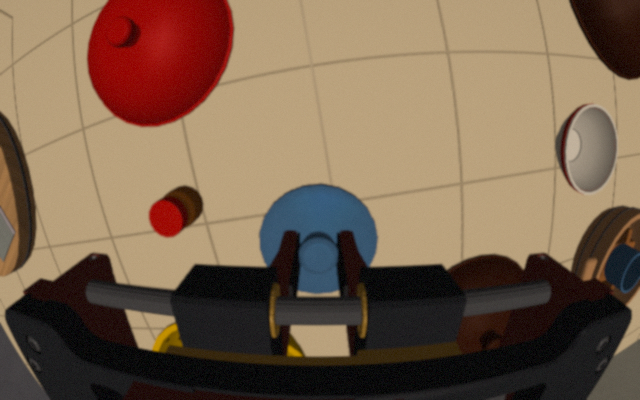

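The cover is held level, its disc spanning u = 261–377 around the knob at (319,252). I'll check its centre against the tool by fitting the front arc, then carry it.

```bash
cat > arc.py <<'E'
from h import *
from scipy.optimize import least_squares
def arc(f,u0,u1,v0,v1,z,r,lo=(92,70,15),hi=(125,255,255)):
    m=cv2.inRange(cv2.cvtColor(f["image"],cv2.COLOR_BGR2HSV),lo,hi);P=[]
    for u in range(u0,u1,3):
        c=np.flatnonzero(m[v0:v1,u])
        if len(c):P.append((u,v0+c[0]))
    p=cast(f,P,z);g=lambda s:np.linalg.norm(p-s,axis=1)-r
    s=least_squares(g,p.mean(0)+[.03,0],loss="soft_l1",f_scale=.001).x;return s,np.abs(g(s)).max()
E
python3 - <<'E'
from arc import *
f=grab("wrist");p=robot.get_obs()["position"]
for r in(.0345,.0355):
    s,e=arc(f,266,372,178,250,p[2]-.014+.007,r);print(s-p[:2],e)
E
python3 -m creep '[{"slide":[-0.4,1.8,0],"twist":0},{"slide":[-0.83,3.65,0],"twist":0},{"slide":[-0.83,3.65,0],"twist":0},{"slide":[-0.83,3.65,0],"twist":0},{"slide":[-0.83,3.65,0],"twist":0},{"slide":[-0.83,3.65,0],"twist":0},{"slide":[-0.83,3.65,0],"twist":0},{"slide":[-0.83,3.65,0],"twist":0},{"slide":[-0.83,3.65,0],"twist":0},{"slide":[-0.83,3.65,0],"twist":0},{"slide":[-0.83,3.65,0],"twist":0},{"slide":[-0.83,3.65,0],"twist":0}]'; python3 -m creep '[{"slide":[-0.83,3.65,0],"twist":0},{"slide":[-0.55,2.03,0],"twist":0},{"slide":[0,0,0],"twist":0},{"slide":[0,0,0],"twist":0},{"slide":[0,0,0],"twist":0}]'
python3 - <<'E'
from h import *
f=grab("wrist");cv2.imwrite("pics/w9.png",f["image"]);rel(.6103,.2889,.0895)
E
```

```text
[-0.00033417 -0.00017393] 0.00037481319568181265
[ 0.00079461 -0.00037448] 0.0005706331572767134
time_s: 21.12
position: [0.5876, 0.2364, 0.1601]
orientation: [-3.14, -0.003, 2.98]
force: [1.0, -0.4, -0.8]
width: 0.0203
time_s: 21.53
position: [0.6096, 0.2876, 0.1603]
orientation: [-3.139, -0.003, 2.98]
force: [-0.7, 0.1, -0.5]
width: 0.0202
pos [0.6098 0.2873 0.1608] yaw 2.9792 slide [-0.02  0.17  7.13] twist None
```

View pics/w9.png

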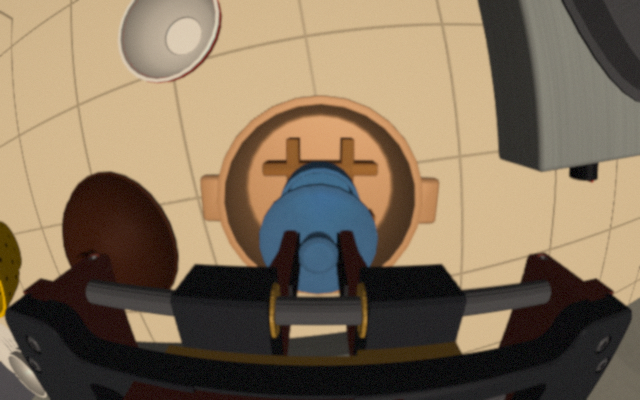

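The cover is centred on the tool within 1 mm and sits over the cup. I'll lower it to just above, then correct.

```bash
python3 -m creep '[{"slide":[0,0.15,0.6],"twist":0},{"slide":[0,0,1.2],"twist":0},{"slide":[0,0,1.4],"twist":0},{"slide":[0,0,1],"twist":0},{"slide":[0,0,0.6],"twist":0},{"slide":[0,0,0.4],"twist":0},{"slide":[0,0,0.2],"twist":0},{"slide":[0,0,0],"twist":0},{"slide":[0,0,0],"twist":0},{"slide":[0,0,0],"twist":0}]'; python3 -c "
from h import *
rel(.6103,.2889,.0902)"
```

```text
time_s: 22.42
position: [0.6115, 0.2904, 0.1086]
orientation: [3.141, 0.001, 2.98]
force: [0.0, -0.1, -0.7]
width: 0.0205
pos [0.6115 0.2904 0.1086] yaw 2.9799 slide [ 0.09 -0.17  1.84] twist None
```

```bash
python3 -m creep '[{"slide":[0.09,-0.17,0.3],"twist":0},{"slide":[0,0,0.4],"twist":0},{"slide":[0,0,0.3],"twist":0},{"slide":[0,0,0.2],"twist":0},{"slide":[0,0,0.1],"twist":0},{"slide":[0,0,0],"twist":0},{"slide":[0,0,0],"twist":0}]'; python3 -c "
from h import *
rel(.6103,.2889,.0902)"
```

```text
time_s: 23.0
position: [0.6099, 0.2886, 0.095]
orientation: [-3.142, -0.0, 2.98]
force: [0.2, -0.1, -0.6]
width: 0.0204
pos [0.6099 0.2886 0.095 ] yaw 2.9798 slide [-0.03  0.03  0.48] twist None
```

```bash
python3 -m creep '[{"slide":[-0.03,0.03,0.1],"twist":0},{"slide":[0,0,0.1],"twist":0},{"slide":[0,0,0.08],"twist":0},{"slide":[0,0,0.08],"twist":0},{"slide":[0,0,0.06],"twist":0},{"slide":[0,0,0],"twist":0},{"slide":[0,0,0],"twist":0}]'
```

```text
time_s: 23.58
position: [0.6103, 0.2888, 0.0908]
orientation: [-3.142, -0.0, 2.98]
force: [-0.5, -0.2, -1.2]
width: 0.0206
```

```bash
python3 -m creep '[{"slide":[0,0,0.05],"twist":0},{"slide":[0,0,0.05],"twist":0},{"slide":[0,0,0],"twist":0},{"slide":[0,0,0],"twist":0}]'
```

```text
time_s: 23.92
position: [0.6104, 0.2889, 0.0902]
orientation: [3.141, 0.0, 2.98]
force: [-0.9, -1.4, 3.4]
width: 0.0205
```

Contact at exactly the seated height. Release and look.

```bash
python3 -m creep '[{"slide":[0,0,0],"twist":0},{"slide":[0,0,0],"twist":0},{"slide":[0,0,0],"twist":0},{"slide":[0,0,0],"twist":0},{"slide":[0,0,-0.4],"twist":0},{"slide":[0,0,-1],"twist":0},{"slide":[0,0,-2],"twist":0},{"slide":[0,0,-2.5],"twist":0},{"slide":[0,0,-2],"twist":0},{"slide":[0,0,-1],"twist":0},{"slide":[0,0,0],"twist":0}]' 5 20;  python3 - <<'E'
from h import *
f=grab("wrist");cv2.imwrite("pics/w10.png",f["image"][60:320,150:480].repeat(2,0).repeat(2,1));rel(.636,.015)
for c in blobs(f,(92,70,15),(125,255,255)): print("blue",cv2.boundingRect(c),circ(f,c,.083))
E
```

```text
time_s: 24.83
position: [0.6119, 0.2896, 0.1824]
orientation: [3.139, 0.005, 2.98]
force: [0.3, -0.4, -0.0]
width: 0.0497
pos [0.611  0.2892 0.1804] yaw 2.9798 slide [ -6.89 -26.66   0.  ] twist None
blue (278, 157, 79, 79) [0.6097 0.2896 0.0691 0.0019]
```

View pics/w10.png

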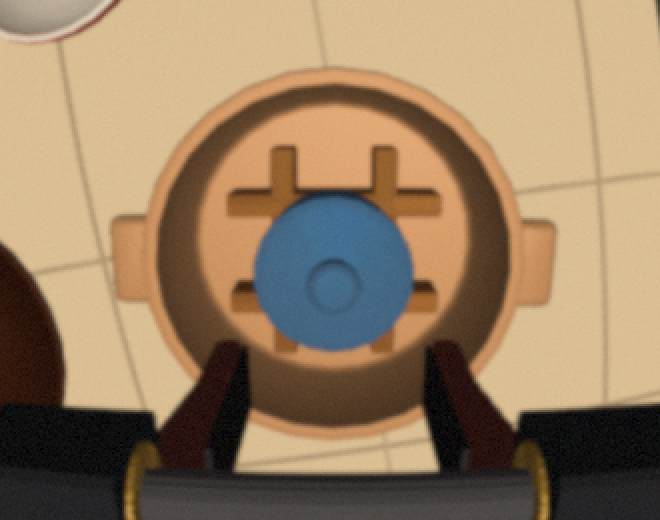

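The cover is seated level on the cup (disc centre about (317,196) px). Now the pot lid.

```bash
python3 -m creep '[{"slide":[-0.4,-1.5,0],"twist":0},{"slide":[-0.77,-2.96,0],"twist":0},{"slide":[-0.77,-2.96,0],"twist":0},{"slide":[-0.77,-2.96,0],"twist":0},{"slide":[-0.77,-2.96,0],"twist":0},{"slide":[-0.77,-2.96,0],"twist":0},{"slide":[-0.77,-2.96,0],"twist":0},{"slide":[-0.77,-2.96,0],"twist":0},{"slide":[-0.77,-2.96,0],"twist":0},{"slide":[-0.4,-1.5,0],"twist":0},{"slide":[0,0,0],"twist":0},{"slide":[0,0,0],"twist":0}]' 6
python3 - <<'E'
from h import *
f=grab("wrist");c=f["image"][60:300,180:460];cv2.imwrite("pics/w11.png",cv2.convertScaleAbs(c,alpha=2).repeat(2,0).repeat(2,1));rel(.636,.015)
for c in blobs(f,(0,100,5),(15,255,75),2000): print("dark",cv2.boundingRect(c),circ(f,c,.011))
E
```

```text
time_s: 25.88
position: [0.6353, 0.0135, 0.1778]
orientation: [3.142, -0.002, 2.978]
force: [0.3, -0.1, 0.2]
width: 0.0602
pos [0.6353 0.0145 0.178 ] yaw 2.979 slide [-0.06  0.06  0.  ] twist None
dark (214, 102, 210, 193) [0.6778 0.0082 0.2207 0.0589]
dark (27, 256, 100, 89) [ 0.7431 -0.4197  0.1777  0.0714]
dark (516, 256, 96, 88) [0.87   0.4005 0.1891 0.075 ]
```

View pics/w11.png

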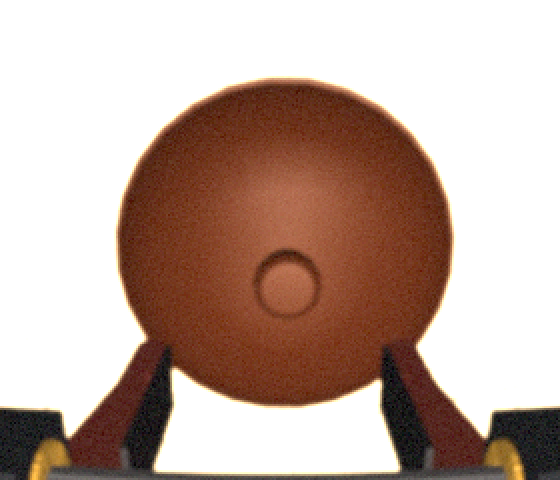

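The lid's knob is at about (323.5,202) px and its flange arc tops out at about (323,99).

Run:
```python
from arc import *
f=grab("wrist")
q=cast(f,[[307,202],[340.5,202],[323.5,185.5],[323.5,219]],.078);print(q,q.mean(0),np.linalg.norm(q[0]-q[1]))
for r in(.094,.095):print(arc(f,255,390,90,170,.013,r,(0,100,5),(15,255,90)))
s=arc(f,255,390,90,170,.013,.095,(0,100,5),(15,255,90))[0];rel(*s,.064)
```

```text
[[0.63491937 0.00460998]
 [0.63969708 0.03386045]
 [0.62250634 0.02134431]
 [0.65295732 0.0165241 ]] [0.63752003 0.01908471] 0.02963809041441201
(array([0.63953784, 0.01704519]), np.float64(0.0006179163390944153))
(array([0.64062919, 0.01686412]), np.float64(0.0007234275178122779))
pos [0.6355 0.0152 0.1782] yaw 2.9803 slide [-0.48  0.25 11.42] twist None
```

```bash
python3 -m creep '[{"slide":[-0.2,0.27,0.8],"twist":0},{"slide":[0,0,1.8],"twist":0},{"slide":[0,0,2],"twist":0},{"slide":[0,0,1.8],"twist":0},{"slide":[0,0,1.3],"twist":0},{"slide":[0,0,0.9],"twist":0},{"slide":[0,0,0.5],"twist":0},{"slide":[0,0,0.2],"twist":0},{"slide":[0,0,0],"twist":0},{"slide":[0,0,0],"twist":0},{"slide":[0,0,0],"twist":0}]'
python3 - <<'E'
from arc import *
f=grab("wrist");c=f["image"][120:330,220:420];cv2.imwrite("pics/w12.png",cv2.convertScaleAbs(c,alpha=2).repeat(2,0).repeat(2,1));rel(.638,.0175,.065)
E
```

```text
time_s: 26.9
position: [0.6391, 0.0167, 0.0868]
orientation: [3.141, 0.002, 2.98]
force: [-0.3, -0.1, 0.2]
width: 0.0603
pos [0.639  0.0166 0.0867] yaw 2.9797 slide [0.11 0.07 2.17] twist None
```

View pics/w12.png

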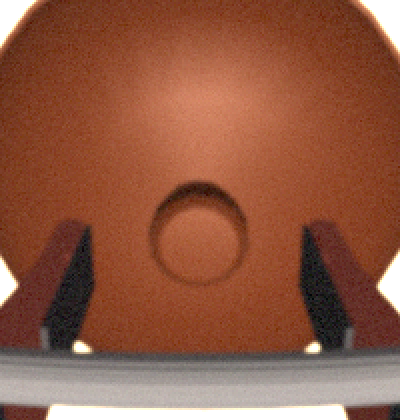

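```bash
python3 - <<'E'
from arc import *
f=grab("wrist");q=cast(f,[[299.5,240],[341,240],[320,222],[320,262.5]],.084);print(q[:2].mean(0),q[2:].mean(0),np.linalg.norm(q[0]-q[1]),np.linalg.norm(q[2]-q[3]))
E
python3 -m creep '[{"slide":[0.1,0.1,0.5],"twist":0},{"slide":[0,0,0.6],"twist":0},{"slide":[0,0,0.4],"twist":0},{"slide":[0,0,0.3],"twist":0},{"slide":[0,0,0.15],"twist":0},{"slide":[0,0,0],"twist":0},{"slide":[0,0,0],"twist":0}]'
```

```text
[0.63567246 0.01835938] [0.63738409 0.0179337 ] 0.02411390276957757 0.025830999050996117
time_s: 27.58
position: [0.6375, 0.0178, 0.0662]
orientation: [-3.142, -0.0, 2.98]
force: [0.7, -0.1, 0.7]
width: 0.06
```

```bash
python3 -m creep '[{"slide":[0,0,0.1],"twist":0},{"slide":[0,0,0],"twist":0},{"slide":[0,0,0],"twist":0},{"slide":[0,0,0],"twist":0},{"slide":[0,0,0],"twist":0},{"slide":[0,0,0],"twist":0},{"slide":[0,0,0],"twist":0},{"slide":[0,0,0],"twist":0}]' 2.4 40; python3 -m creep '[{"slide":[0,0,-0.4],"twist":0},{"slide":[0,0,-0.8],"twist":0},{"slide":[0,0,-1.6],"twist":0},{"slide":[0,0,-2],"twist":0},{"slide":[0,0,-2],"twist":0},{"slide":[0,0,-2],"twist":0},{"slide":[0,0,-1.6],"twist":0},{"slide":[0,0,-1],"twist":0},{"slide":[0,0,-0.5],"twist":0},{"slide":[0,0,0],"twist":0},{"slide":[0,0,0],"twist":0}]'
python3 - <<'E'
from arc import *
f=grab("wrist");c=f["image"];cv2.imwrite("pics/w13.png",cv2.convertScaleAbs(c,alpha=1.7));rel(.611,.2887)
p=robot.get_obs()["position"]
for r in(.094,.095):s=arc(f,250,390,60,230,p[2]-.065+.013,r,(0,100,5),(15,255,90));print(s[0]-p[:2],s)
E
```

```text
time_s: 28.25
position: [0.6376, 0.0179, 0.0655]
orientation: [3.142, 0.0, 2.98]
force: [0.4, 0.9, 1.2]
width: 0.0283
time_s: 29.17
position: [0.637, 0.0178, 0.1837]
orientation: [-3.141, -0.001, 2.98]
force: [-0.2, 0.5, -5.2]
width: 0.0283
pos [0.6368 0.0178 0.1833] yaw 2.9798 slide [ 6.91 26.32  0.  ] twist None
[ 0.0027333  -0.00103627] (array([0.63950189, 0.01681101]), np.float64(0.0005877245583940649))
[ 0.0037643  -0.00121911] (array([0.64053289, 0.01662818]), np.float64(0.0006289652373445281))
```

View pics/w13.png

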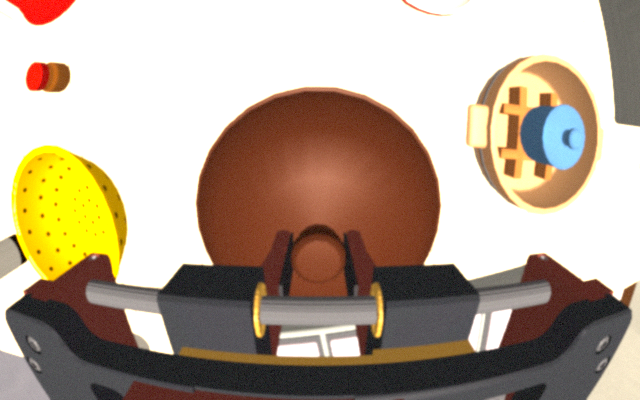

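The lid is held level with its dome clear. The wrist force of -5 N matches its weight, and the pot at (540,135) px still has the covered cup in it. Carry it over the pot, raised a bit more.

```bash
python3 -m creep '[{"slide":[0,0,-1],"twist":0},{"slide":[0.4,1.46,-1],"twist":0},{"slide":[0.78,2.92,-1],"twist":0},{"slide":[0.78,2.92,0],"twist":0},{"slide":[0.78,2.92,0],"twist":0},{"slide":[0.78,2.92,0],"twist":0},{"slide":[0.78,2.92,0],"twist":0},{"slide":[0.78,2.92,0],"twist":0},{"slide":[0.78,2.92,0],"twist":0},{"slide":[0.78,2.92,0],"twist":0},{"slide":[0.39,1.5,0],"twist":0},{"slide":[0,0,0],"twist":0}]'; python3 -m creep '[{"slide":[0,0,0],"twist":0},{"slide":[0,0,0],"twist":0},{"slide":[0,0,0],"twist":0}]'
python3 - <<'E'
from arc import *
f=grab("wrist");rel(.6098,.2888,.1255)
p=robot.get_obs()["position"]
for r in(.094,.095):s=arc(f,250,390,60,230,p[2]-.065+.013,r,(0,100,5),(15,255,90));print(s[0]-p[:2],s)
E
```

```text
time_s: 30.22
position: [0.6097, 0.293, 0.2146]
orientation: [3.14, -0.0, 2.983]
force: [0.4, -0.6, -5.2]
width: 0.0284
time_s: 30.47
position: [0.6107, 0.2878, 0.2144]
orientation: [-3.141, -0.0, 2.979]
force: [0.2, -0.1, -4.0]
width: 0.0286
pos [0.6108 0.2877 0.2144] yaw 2.9784 slide [0.11 0.09 8.89] twist None
[ 0.00237538 -0.00100832] (array([0.61315276, 0.28667789]), np.float64(0.0006176593451115708))
[ 0.00340403 -0.00119779] (array([0.61418141, 0.28648842]), np.float64(0.0005755108805638454))
```

```bash
python3 -m creep '[{"slide":[0.11,0.09,0.6],"twist":0},{"slide":[0,0,1.2],"twist":0},{"slide":[0,0,1.5],"twist":0},{"slide":[0,0,1.4],"twist":0},{"slide":[0,0,1],"twist":0},{"slide":[0,0,0.7],"twist":0},{"slide":[0,0,0.4],"twist":0},{"slide":[0,0,0.2],"twist":0},{"slide":[0,0,0],"twist":0},{"slide":[0,0,0],"twist":0},{"slide":[0,0,0],"twist":0}]'; python3 -c "
from h import *
rel(.6098,.2888,.1255)"
```

```text
time_s: 31.43
position: [0.6101, 0.2902, 0.1452]
orientation: [3.141, 0.001, 2.98]
force: [0.7, 1.0, -4.7]
width: 0.0288
pos [0.6101 0.2902 0.1452] yaw 2.9798 slide [ 0.01 -0.15  1.97] twist None
```

```bash
python3 -m creep '[{"slide":[0,-0.15,0.3],"twist":0},{"slide":[0,0,0.3],"twist":0},{"slide":[0,0,0.2],"twist":0},{"slide":[0,0,0.2],"twist":0},{"slide":[0,0,0.15],"twist":0},{"slide":[0,0,0.15],"twist":0},{"slide":[0,0,0.1],"twist":0},{"slide":[0,0,0.1],"twist":0},{"slide":[0,0,0],"twist":0},{"slide":[0,0,0],"twist":0}]'; python3 -c "
from h import *
rel(.6098,.2888,.1255)"
```

```text
time_s: 32.27
position: [0.6094, 0.2885, 0.1293]
orientation: [-3.142, -0.0, 2.98]
force: [-0.8, 0.1, -5.0]
width: 0.0286
pos [0.6094 0.2885 0.1293] yaw 2.9798 slide [-0.03  0.03  0.38] twist None
```

```bash
python3 -m creep '[{"slide":[-0.03,0.03,0.1],"twist":0},{"slide":[0,0,0.1],"twist":0},{"slide":[0,0,0.07],"twist":0},{"slide":[0,0,0.06],"twist":0},{"slide":[0,0,0.05],"twist":0},{"slide":[0,0,0],"twist":0},{"slide":[0,0,0],"twist":0}]'
```

```text
time_s: 32.85
position: [0.6098, 0.2888, 0.1259]
orientation: [3.142, 0.0, 2.98]
force: [-2.4, -1.8, -0.1]
width: 0.0287
```

```bash
python3 -m creep '[{"slide":[0,0,0.04],"twist":0},{"slide":[0,0,0.03],"twist":0},{"slide":[0,0,0],"twist":0},{"slide":[0,0,0],"twist":0}]'; python3 -m creep '[{"slide":[0,0,0],"twist":0},{"slide":[0,0,0],"twist":0},{"slide":[0,0,0],"twist":0},{"slide":[0,0,0],"twist":0},{"slide":[0,0,-0.4],"twist":0},{"slide":[0,0,-1],"twist":0},{"slide":[0,0,-2],"twist":0},{"slide":[0,0,-2.5],"twist":0},{"slide":[0,0,-2],"twist":0},{"slide":[0,0,-1],"twist":0},{"slide":[0,0,0],"twist":0},{"slide":[0,0,0],"twist":0}]' 6
python3 - <<'E'
from arc import *
o=robot.get_obs();f=grab("wrist");print(arc(f,270,370,60,200,.073,.0945,(0,100,5),(15,255,75)))
b=f["image"];s=grab("scene")["image"]
cv2.imwrite("pics/w14.png",np.hstack([cv2.convertScaleAbs(b[60:320,170:470],alpha=1.5),cv2.convertScaleAbs(cv2.resize(s[180:390,230:470],(297,260)),alpha=1.5)]))
E
```

```text
time_s: 33.18
position: [0.6098, 0.2888, 0.1259]
orientation: [3.141, 0.0, 2.98]
force: [-4.5, -1.1, 5.5]
width: 0.0286
time_s: 34.18
position: [0.6099, 0.2888, 0.2143]
orientation: [3.141, 0.001, 2.98]
force: [0.5, 0.1, -0.5]
width: 0.0603
(array([0.61289068, 0.28775939]), np.float64(0.0007875021987542585))
```

The viewer's picture limit is reached, so the final checks are numeric. I'll check the lid's position and levelness from the top and scene cameras, and confirm the other items haven't moved since the first frames.

Run:
```python
from h import *
for n in("top","scene"):
    f=grab(n)
    for c in blobs(f,(0,60,5),(20,255,85),1500):
        for z in(.071,):
            r=circ(f,c,z)
            if .15<r[2]<.21: print(n,cv2.boundingRect(c),"lid",r, "ellipse",cv2.fitEllipse(c)[:2])
    a=cv2.imread(f"pics/{n}0.png");d=cv2.absdiff(a,f["image"]).max(2)
    R=dict(top=dict(colander=(402,60,98,96),bowl=(212,178,54,54),jar=(442,186,30,28)),scene=dict(colander=(135,150,85,68),bowl=(347,212,50,40),jar=(220,135,22,28)))[n]
    for k,(x,y,w,h) in R.items():
        print(n,k,"mean diff",d[y:y+h,x:x+w].mean().round(1),"frac>40",(d[y:y+h,x:x+w]>40).mean().round(3))
```

```text
top (149, 79, 80, 84) lid [0.5932 0.2724 0.1642 0.0424] ellipse ((191.9969024658203, 126.68941497802734), (65.05229949951172, 85.28988647460938))
top colander mean diff 2.8 frac>40 0.0
top bowl mean diff 2.9 frac>40 0.0
top jar mean diff 2.7 frac>40 0.0
scene (328, 267, 98, 102) lid [0.6126 0.292  0.185  0.0256] ellipse ((371.6542053222656, 322.2453918457031), (85.46329498291016, 97.43165588378906))
scene (440, 190, 71, 65) lid [0.2559 0.3636 0.173  0.0749] ellipse ((478.4748840332031, 227.148193359375), (54.15052032470703, 73.23207092285156))
scene colander mean diff 4.7 frac>40 0.0
scene bowl mean diff 87.2 frac>40 0.818
scene jar mean diff 5.4 frac>40 0.0
```

The arm hides the pot from the top camera, and the bowl from the scene camera. I'll withdraw up and to the side and repeat the checks.

```bash
python3 -m creep '[{"slide":[0,0,-1],"twist":0},{"slide":[0,0,-2],"twist":0},{"slide":[0,-1.5,-2],"twist":0},{"slide":[0,-3,-1],"twist":0},{"slide":[0,-3.5,0],"twist":0},{"slide":[0,-3.5,0],"twist":0},{"slide":[0,-3.5,0],"twist":0},{"slide":[0,-3.5,0],"twist":0},{"slide":[0,-3.5,0],"twist":0},{"slide":[0,-3.5,0],"twist":0},{"slide":[0,-3.5,0],"twist":0},{"slide":[0,-3,0],"twist":0}]'; python3 -m creep '[{"slide":[0,-3,0],"twist":0},{"slide":[0,-3,0],"twist":0},{"slide":[0,-1.5,0],"twist":0},{"slide":[0,0,0],"twist":0},{"slide":[0,0,0],"twist":0}]'
python3 - <<'E'
from h import *
for n in("top","scene"):
    f=grab(n)
    for c in blobs(f,(0,60,5),(20,255,85),1500):
        r=circ(f,c,.071)
        if .15<r[2]<.21: print(n,cv2.boundingRect(c),"lid",r)
    m=cv2.inRange(cv2.cvtColor(f["image"],cv2.COLOR_BGR2HSV),(8,105,100),(20,200,255)); x,y,w,h=dict(top=(130,70,120,110),scene=(315,255,115,125))[n]
    v,u=np.nonzero(m[y:y+h,x:x+w]); print(n,"pot pixels seen",len(u),"of box; u",u.min()+x,u.max()+x,"v",v.min()+y,v.max()+y)
    a=cv2.imread(f"pics/{n}0.png");d=cv2.absdiff(a,f["image"]).max(2)
    x,y,w,h=dict(top=(212,178,54,54),scene=(347,212,50,40))[n];print(n,"bowl frac>40",(d[y:y+h,x:x+w]>40).mean().round(3))
E
```

```text
time_s: 35.38
position: [0.5576, -0.029, 0.2742]
orientation: [-3.141, -0.0, 2.979]
force: [1.4, 0.5, -0.5]
width: 0.0602
time_s: 35.8
position: [0.546, -0.1016, 0.274]
orientation: [3.141, -0.0, 2.978]
force: [0.6, -0.2, 0.5]
width: 0.06
top (143, 79, 86, 84) lid [0.6066 0.2856 0.1878 0.0039]
top pot pixels seen 292 of box; u 137 236 v 78 160
top bowl frac>40 0.0
scene (328, 276, 91, 93) lid [0.6111 0.2931 0.1875 0.0034]
scene pot pixels seen 293 of box; u 328 417 v 278 368
scene bowl frac>40 0.0
```

```bash
python3 -m creep '[{"slide":[0,0,0],"twist":0},{"slide":[0,0,0],"twist":0},{"slide":[0,0,0],"twist":0}]'; python3 -c "
from cell import finish_job
print(finish_job())"
```

```text
time_s: 36.15
position: [0.5462, -0.1003, 0.2739]
orientation: [3.142, -0.0, 2.981]
force: [-0.0, -0.7, -0.6]
width: 0.0598
the job is handed in; nothing more can be done
None
```

The pot is set up for double-boiling, and I handed the job in at 36 s. The rack went in first, then the cup, its blue cover and the smaller dark lid. Each piece was lowered until it touched, let go, and only then was the next one fetched.

**Seating:** every piece touched down within about 1 mm of its expected seated height, with a vertical contact force under 8 N. Wrist pictures showed the rack flat, the cup upright in the middle and the cover level.

**Lid:** my last picture, of the lid in place, was refused because I had reached the 16-picture limit, so the lid is checked by numbers only. It measures 188 mm across (190 mm expected). The top and scene cameras put its centre at (0.607, 0.286) and (0.611, 0.293), about 8 mm apart. Their mean is within 2–3 mm of the pot's axis. I put the difference down to the lid's height and shadow, because the contact height matched.

**Left alone:** the bowl, colander and spice jar show no change from the first frames. The scene camera did flag the bowl once, when the arm was blocking its view, and it was clear after the arm withdrew.

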